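# Feed a circuit-board carrier under a low test bridge and start the test

### The arm

A 7-joint arm with a two-finger parallel gripper is mounted at the origin on the work surface. World frame = base frame: x ahead of the robot, y to its left, z up, the work surface at z = 0. Lengths are in m, angles in degrees, forces in N, time in s.
With the tool pointing down it reaches from about 0.375 to 0.925 m from the base axis. Payload 3.1 kg.
Tool frame: the origin (TCP) lies at the very end of the fingers, on their centre line; the grasp point (between the pads) lies 19 mm behind it; z points along the fingers, y is the line along which they close (so a half turn about z gives the same grasp; the last joint's range is limited). The gripper opens to 85 mm and grips with 20 to 120 N. Pads are 22 mm wide; open, the fingers measure 114 mm over their backs; the gripper's body (76 mm by 85 mm) begins 54 mm behind the grasp point. The pads swing forward as they close: fully open they stand 13 mm farther back than shut.
Start: joints at [-73.041, 21.939, 2.515, 91.553, -1.026, 66.532, -2.859], TCP at [0.249, 0.6, 0.231] pointing down, gripper open.
Joint ranges: [-149.38, 149.38], [-23.57, 123.04], [-84.95, 90], [0, 143.3], [-89.99, 269.99], [3.08, 112.72], [-163.45, 163.45]. Speed limits (degrees/s): [159.86, 159.86, 180, 180, 180, 180, 180].

### API

Orientations are given as a 3x3 rotation matrix whose columns are the frame's x, y, z axes.
In Python, from station import manip gives the robot as it stands. The module is installed in compiled form; this text tells all that it offers. Calls block until the motion is done:
- manip.goto(position, orientation): joint-space move of the TCP to a pose.
- manip.move_l(position, attitude=None, max_speed=0.15, guard=None): straight line of the TCP; attitude=None keeps the orientation; max_speed is the mean speed in m/s. With guard (N) it stops when the force on the tool has changed by that much, and returns True; else False.
- manip.movej(angles): joint-space move.
- manip.release() and manip.close(): open the fingers fully, or close them until they stop; the grip force is fixed at half the most.
- manip.pause(seconds).
- manip.solve_ik(position, orientation): joint angles nearest the present ones, or None.
- manip.get_obs(): the state.
- manip.get_image(name): name is "side" or "top"; returns a dict with "frame" (480x640x3 uint8, red, green, blue), "depth" (480x640 float32, m along the optical axis (not along the pixel's ray), 0 where there is no reading), "fx", "fy", "cx", "cy" (pixels), "rvec" (rotation vector, rad) and "tvec" (3), from world to camera coordinates, as OpenCV has them. Camera axes: x right, y down, z forward; pixel columns grow to the right and rows downward; lengths in m; the calibration is good to about 2 mm. A picture is of the moment at which its call begins.
A pose or a line that the arm cannot do raises manip.PlanningError and nothing moves.
- manip.job_done(): hands the job in; it is judged then, once.
The state is a dict: "clock": time; "qpos": joint angles; "qvel": joint speeds; "joint_efforts": joint torques, N m; "ee_pos": TCP position; "ee_rot": TCP orientation; "wrist_force": force on the tool from outside, world axes, zero at the start; "ft_torque": the same for the moment, N m; "gripper_width": opening from 0.0 (shut) to 1.0 (fully open); "grasp_force": force on a finger pad.
Only numpy, scipy, OpenCV 4.12 (cv2) and the standard library are available. Lean on these libraries where they do the work, as an engineer would, in place of code of your own. Each camera call takes 0.05 s, during which the arm holds its last target. There are 200 camera calls.

### The job

With the fingertips, push the blue board carrier along the bench, flat and without picking it up or tipping it, in through the flared guides and under the low black test bridge until it rests fully home against the red stop rail. Then press the green button beside the bridge down to start the test and let go of it; do not press it before the carrier is home, and leave everything else on the bench where it is.

Things in the scene. Friction and masses are not known exactly. Their poses are not given: they have to be found in the camera images.
- carrier: Loose blue flat plate, 140 mm long (x axis), 90 wide (y), 10 thick, a green circuit board on top with chips to 12 mm; 0.2 to 0.4 kg. Origin: centre of its underside, z up. Starts flat on the bench before the fixture's open end, its x within 0.3 rad of the fixture's x, up to 25 mm off centre. Pushed along +x by its short trailing edge, which at home still stands 35 mm out before the bridge.
- fixture: Fixed test fixture. Origin on the bench under the middle of the bridge; x = level feed direction, y = left of the feed, z up. Black bridge over x = -30 to 30 mm, underside 15.5 mm and top 36 mm high, contacts on it to 46 mm. Straight slippery white side guides 15.5 mm high, x = -40 to 75, inner faces at y = +-48.5, outer +-62.5. Grey button pod, y = -62 to -119, 26 mm high.
- mouth (a point): Middle of the fixture's open end, on the bench, 90 mm before its origin (x = -90 mm): between here and x = -40 mm low slippery guides, 12 mm high and 12 mm thick, flare outwards at 0.35 rad from the straight guides to an opening of about 130 mm here.
- stop (a point): Middle of the near face of the red stop rail, 14 mm high, across the fixture's far end (x = +75 mm), on the bench.
- home (a point): Point on the bench on the fixture's centre line, 5 mm beyond the fixture's origin along its x, same axes: where the carrier's origin lies when the carrier is home against the stop.
- start (a joint): Travel of the green push button: 0 up, 0.006 m fully down; a spring brings it back up. About 4 N presses it fully down.
- start_top (a point): Centre of the top face of the green button (28 mm across), on the grey pod beside the bridge; it is pressed straight down.
- screwdriver: loose screwdriver with a red handle, about 0.2 m long, lying on the bench; origin on its underside, within its length
- spool: loose orange plastic spool, 56 mm across, 42 mm high, standing; origin at the centre of its underside
- flux: loose amber bottle with white cap, 40 mm across, 85 mm high; origin at the centre of its underside
- paste: loose white jar with a blue lid, 56 mm across, 50 mm high; origin at the centre of its underside
- scanner: loose hand-held code reader, black head, yellow grip, about 160 x 45 x 40 mm, lying on the bench; origin on its underside near the middle
- spare: a spare board carrier, grey, not blue, 140 x 90 x 10 mm, lying flat; not part of the job; origin at the centre of its underside

How it is judged:
By the outcome, as a careful person would: the job done as asked, in the order asked, and still so for the second after the job is handed in, with the robot touching nothing.
It also fails if it takes over 61 s, if anything falls off the work surface, if the arm or the gripper's body presses on something with over 40 N, if the wrist force passes 120 N, or if a joint passes its speed limit or range.

## Working session

There is one attempt and no reset: what is moved stays moved. The work goes in short steps, each a Python script; the robot and the scene stay as the last script left them, time stands still between calls to the robot, and variables do not carry over. Pictures are saved under pics/ and viewed, at most 10 in all, crops included, and the job is handed in when it is done.

```bash
mkdir -p pics; cat > h.py <<'E'
import numpy as np, cv2
from station import manip
def pts(im):
    "world xyz per pixel from depth"
    R=cv2.Rodrigues(np.array(im["rvec"],float))[0]; t=np.array(im["tvec"],float).ravel()
    v,u=np.mgrid[:480,:640]; d=im["depth"]
    c=np.stack([(u-im["cx"])/im["fx"]*d,(v-im["cy"])/im["fy"]*d,d],-1)
    return (c-t)@R
def cast(im,uv,z):
    R=cv2.Rodrigues(np.array(im["rvec"],float))[0]; t=np.array(im["tvec"],float).ravel()
    uv=np.atleast_2d(np.array(uv,float))
    r=np.c_[(uv[:,0]-im["cx"])/im["fx"],(uv[:,1]-im["cy"])/im["fy"],np.ones(len(uv))]@R
    o=-R.T@t
    return o+r*((z-o[2])/r[:,2])[:,None]
def save(im,name): cv2.imwrite("pics/"+name,cv2.cvtColor(im["frame"],cv2.COLOR_RGB2BGR))
E
python3 - <<'E'
from h import *
for n in("top","side"):
    im=manip.get_image(n); save(im,n+"1.png"); np.save(n+"1.npy",im,allow_pickle=True)
    R=cv2.Rodrigues(np.array(im["rvec"],float))[0]
    print(n,(-R.T@np.array(im["tvec"]).ravel()).round(3), R[2].round(2))
print(manip.get_obs()["clock"])
E
```

```text
top [0.446 0.006 1.309] [ 0.07 -0.01 -1.  ]
side [ 0.443 -0.983  0.951] [ 0.07  0.74 -0.67]
0.1
```

View pics/top1.png

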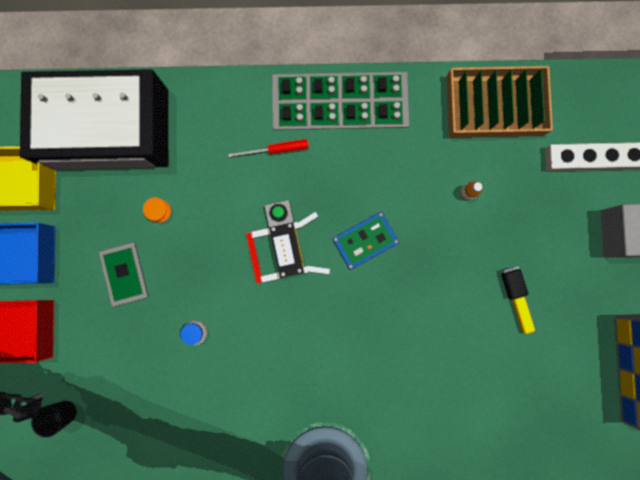

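View pics/side1.png

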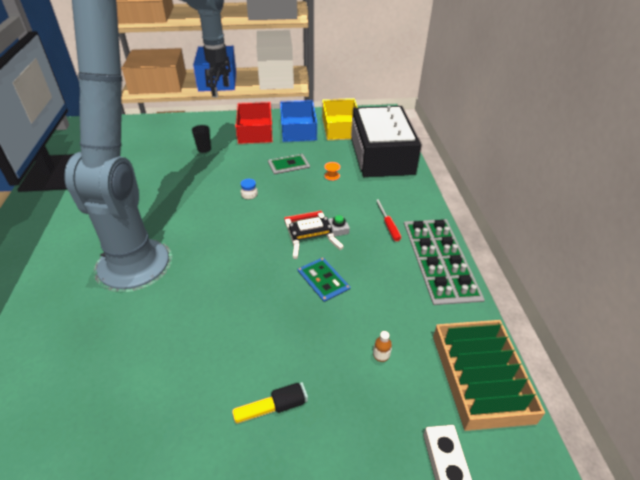

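Top view: the blue carrier is at about (366,240). The fixture is at (285,250), with the red stop at (254,257), the button at (278,212), and the feed running to image left. The side view agrees, and the path between carrier and fixture is clear. I'll measure next.

```bash
cat >> h.py <<'E'
def mask(im,kind,box):
    h=cv2.cvtColor(im["frame"],cv2.COLOR_RGB2HSV).astype(int); H,S,V=h[...,0],h[...,1],h[...,2]
    m={"red":((H<8)|(H>172))&(S>150)&(V>80),"blue":(H>100)&(H<125)&(S>110)&(V>60),
       "green":(H>50)&(H<85)&(S>150)&(V>90),"white":(S<40)&(V>170)}[kind]
    o=np.zeros((480,640),np.uint8); u0,v0,u1,v1=box; o[v0:v1,u0:u1]=m[v0:v1,u0:u1]*255
    return o
def carrier(im,box,z=0.010):
    "hull of the blue edge cast on the carrier's top face -> rect in world (centre, long axis angle, sizes)"
    uv=np.argwhere(mask(im,"blue",box))[:,::-1]
    P=cast(im,uv,z)[:,:2].astype(np.float32)*1000
    c,s,a=cv2.minAreaRect(P)
    if s[0]<s[1]: a+=90; s=s[::-1]
    return np.array(c)/1000,a,s,len(uv)
E
python3 - <<'E'
from h import *
T=np.load("top1.npy",allow_pickle=True).item(); S=np.load("side1.npy",allow_pickle=True).item()
def rect(im,k,box,z):
    uv=np.argwhere(mask(im,k,box))[:,::-1]
    if len(uv)<5: return None
    P=cast(im,uv,z)[:,:2].astype(np.float32)*1000
    c,s,a=cv2.minAreaRect(P); 
    return np.round(c,1),np.round(s,1),round(a,2),len(uv),P.mean(0).round(1)
for nm,im,bx in(("T",T,dict(c=(325,200,405,280),r=(240,225,270,290),g=(262,200,292,222))),("S",S,dict(c=(290,250,355,305),r=(280,205,330,225),g=(328,210,350,232)))):
    print(nm,"carrier",rect(im,"blue",bx["c"],.01)); print("red",rect(im,"red",bx["r"],.014)); print("green",rect(im,"green",bx["g"],.03))
    p=pts(im); m=mask(im,"green",bx["g"])>0; print("btn depth",np.median(p[m],0).round(4)); m=mask(im,"red",bx["r"])>0; print("red depth",np.median(p[m],0).round(4)); m=mask(im,"blue",bx["c"])>0; print("car depth",np.median(p[m],0).round(4))
for b in ((245,225,272,245),(258,270,284,288),(296,205,322,232),(299,260,334,280)): print(b,rect(T,"white",b,.014))
a=cv2.resize(T["frame"][190:300,235:405],None,fx=4,fy=4,interpolation=cv2.INTER_CUBIC)
cv2.imwrite("pics/crop1.png",a[...,::-1])
E
```

```text
T carrier (array([ 544.8, -113.4]), array([ 88.9, 139.5]), 27.25, 535, array([ 543.6, -112.9], dtype=float32))
red (array([508.9, 159.9]), array([123.6,  15.5]), 10.99, 310, array([508.6, 160.2], dtype=float32))
green (array([617.8,  99. ]), array([26.6, 26.8]), 88.9, 115, array([617.9,  98.7], dtype=float32))
btn depth [0.6159 0.0969 0.0469]
red depth [0.5088 0.1597 0.0137]
car depth [ 0.5391 -0.1114  0.0095]
S carrier (array([ 548., -120.]), array([ 89.7, 140.7]), 27.53, 317, array([ 547.6, -134.6], dtype=float32))
red (array([515.3, 151.8]), array([114.,  26.]), 12.68, 140, array([513. , 152.7], dtype=float32))
green (array([621.6, 110.4]), array([28.2, 30.5]), 31.81, 50, array([621.4, 110.3], dtype=float32))
btn depth [0.6183 0.089  0.0477]
red depth [0.512  0.1543 0.0124]
car depth [ 0.5466 -0.1457  0.0095]
(245, 225, 272, 245) (array([569.6, 143.6]), array([14.7, 39.1]), 11.25, 96, array([569.4, 144.2], dtype=float32))
(258, 270, 284, 288) (array([461.7, 115.6]), array([14.5, 53.8]), 11.12, 101, array([460.4, 121.8], dtype=float32))
(296, 205, 322, 232) (array([597.7,  31. ]), array([14.6, 59.6]), 27.89, 127, array([597.8,  30.5], dtype=float32))
(299, 260, 334, 280) (array([476.2,  13.8]), array([73.1, 15.5]), 85.59, 147, array([475.6,   9.5], dtype=float32))
```

View pics/crop1.png

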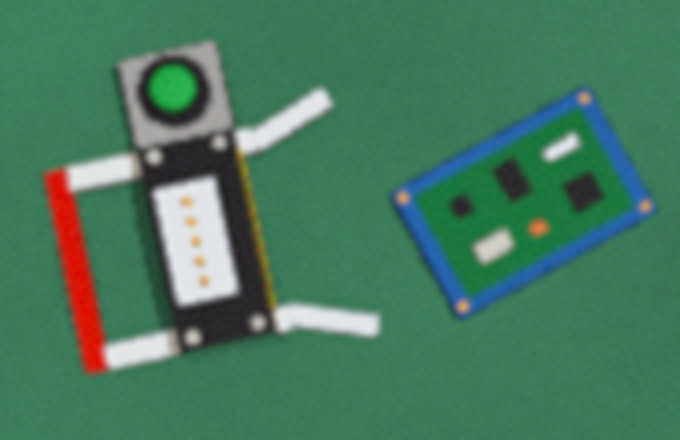

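The crop shows the fixture at left and the carrier about 16° counter-clockwise of the feed. In the fixture frame its origin is at about (-193, +17) mm. I'll nudge its left side near the front first, to shift it right and straighten it, then look again.

```bash
cat >> h.py <<'E'
A=np.radians(101.0); XH=np.array([np.cos(A),np.sin(A)]); YH=np.array([-XH[1],XH[0]]); O=np.array([.5246,.0789])
def W(x,y,z): return np.r_[O+x*XH/1000+y*YH/1000,z/1000].tolist()
def F(p): d=(np.array(p)[:2]-O)*1000; return np.array([d@XH,d@YH])
def rot(deg=0):
    "tool down, tool y across the feed, turned by deg in the fixture frame"
    a=np.radians(deg); y=np.r_[-np.sin(a)*XH+np.cos(a)*YH,0]*SGN; z=np.array([0,0,-1.]); return np.c_[np.cross(y,z),y,z]
SGN=1
def look(name=None,box=(255,170,440,320)):
    im=manip.get_image("top")
    if name: save(im,name)
    c,a,s,n=carrier(im,box); r=(a-101+90)%180-90
    print("carrier fixture xy",F(c).round(1),"rot",round(r,1),"size",np.round(s,1),n,"t",round(manip.get_obs()["clock"],1)); return im
E
python3 - <<'E'
import h; from h import *
manip.close()
q0=np.array(manip.get_obs()["qpos"]); b=[]
for s in(1,-1):
    h.SGN=s; q=manip.solve_ik(W(-176,100,100),rot()); print(s,q); 
    if q is not None: b.append((abs(np.array(q)-q0).max(),s))
h.SGN=min(b)[1]; print(h.SGN)
manip.goto(W(-176,100,100),rot())
manip.move_l(W(-176,100,4),max_speed=.12)
print(np.round(manip.get_obs()["ee_pos"],4))
f0=np.array(manip.get_obs()["wrist_force"])
manip.move_l(W(-176,61,4),max_speed=.04)
o=manip.get_obs(); print(np.round(np.array(o["wrist_force"])-f0,2),np.round(o["ee_pos"],4))
manip.move_l(W(-176,90,4),max_speed=.1); manip.move_l(W(-230,90,60))
look("b.png")
E
```

```text
1 [ -53.9801775    39.96084507   79.3384318   123.78934622  -47.86899911
   58.33001511 -116.6475439 ]
-1 [-37.65884322  18.96825608  52.8896396  123.40653171 -20.82536173
  46.81204578  39.27221421]
-1
[ 0.4606 -0.1131  0.0045]
[-1.46  0.63  0.48] [ 0.4985 -0.1054  0.0038]
carrier fixture xy [-196.4    3.4] rot 11.9 size [139.  89.] 494 t 6.8
```

View pics/b.png

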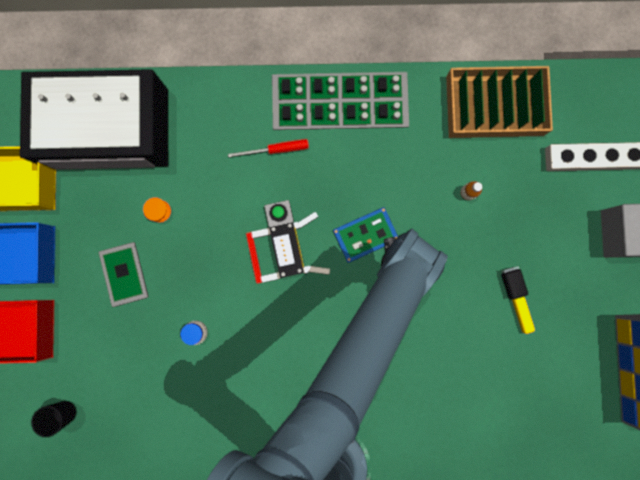

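After the nudge the carrier is at about (366,235) in the picture, now centred within 3 mm but still 12° off, and nothing else has moved. Next I'll push the left part of its trailing edge to straighten it.

```bash
sed -i 's/^SGN=1/SGN=-1/' h.py; python3 - <<'E'
from h import *
manip.move_l(W(-305,27,60),max_speed=.2)
manip.move_l(W(-305,27,4),max_speed=.12)
manip.move_l(W(-290,27,4),max_speed=.08)
g=manip.move_l(W(-262,27,4),max_speed=.04)
manip.move_l(W(-290,27,4),max_speed=.1); manip.move_l(W(-340,60,40),max_speed=.2)
im=look("c.png")
E
```

```text
carrier fixture xy [-175.9   -2.9] rot 7.4 size [139.  89.] 531 t 10.2
```

```bash
python3 - <<'E'
from h import *
manip.move_l(W(-228,-90,60),max_speed=.2)
manip.move_l(W(-228,-80,4),max_speed=.12)
manip.move_l(W(-228,-50,4),max_speed=.04)
manip.move_l(W(-228,-80,4),max_speed=.1); manip.move_l(W(-235,-80,60),max_speed=.2); manip.move_l(W(-340,60,50),max_speed=.2)
im=look("d.png")
E
```

```text
carrier fixture xy [-171.1    4.7] rot 0.9 size [139.3  88.9] 534 t 14.8
```

View pics/d.png

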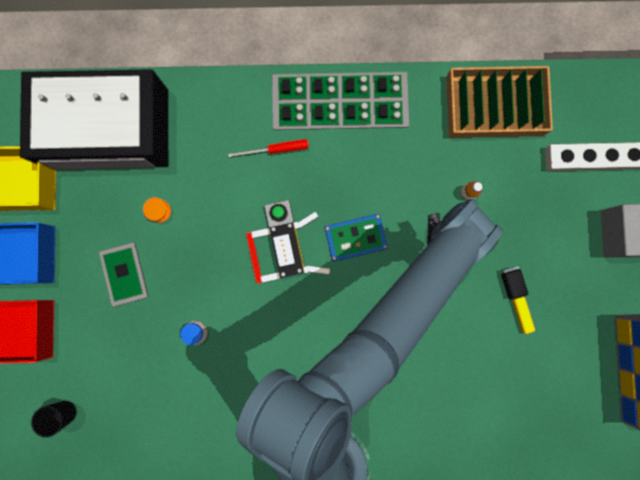

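The picture shows the carrier at (357,238) lined up with the mouth: 0.9° off, 5 mm off centre. I'll turn the tool so the 22 mm pad width faces the trailing edge, then push straight in.

```bash
python3 - <<'E'
from h import *
q0=np.array(manip.get_obs()["qpos"]); c=[]
for d in(90,-90):
    q=manip.solve_ik(W(-280,5,50),rot(d))
    if q is not None: c.append((abs(np.array(q)-q0).max(),d)); 
    q=manip.solve_ik(W(-70,0,4),rot(d)); print(d,q is not None)
d=min(c)[1]; print(c); 
manip.goto(W(-280,5,50),rot(d)); manip.move_l(W(-270,5,4),max_speed=.12)
f0=np.array(manip.get_obs()["wrist_force"])
for x,y in((-215,4),(-190,3),(-160,1)):
    g=manip.move_l(W(x,y,4),max_speed=.06,guard=10); o=manip.get_obs()
    print(g,F(o["ee_pos"]).round(1),np.round(np.array(o["wrist_force"])-f0,1))
    if g: break
look("e.png",(255,170,400,320))
E
```

```text
90 True
-90 True
[(np.float64(68.7782019119023), 90), (np.float64(84.31537378986829), -90)]
False [-214.6    3.9] [-0.1 -0.5 -0.6]
False [-187.8    3.1] [0.2 1.5 0.5]
False [-158.9    0.9] [-0.8  0.5 -1.1]
carrier fixture xy [-81.   -0.4] rot -1.0 size [95.9 89.1] 202 t 18.8
```

View pics/e.png

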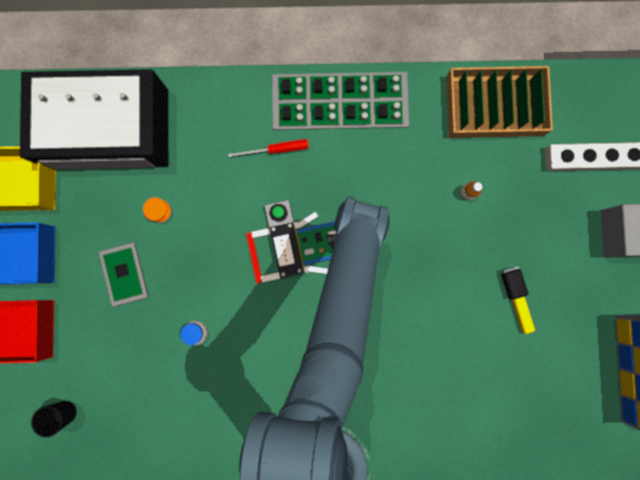

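The picture shows the carrier's front in the guides and just reaching the bridge at (300,245), straight. I'll carry on to the stop under a force guard.

```bash
python3 - <<'E'
from h import *
f0=np.array(manip.get_obs()["wrist_force"])
for x,v in((-120,.06),(-85,.05),(-58,.025)):
    g=manip.move_l(W(x,0,4),max_speed=v,guard=12); o=manip.get_obs()
    print(g,F(o["ee_pos"]).round(1),np.round(np.array(o["wrist_force"])-f0,1))
    if g: break
manip.move_l(W(-120,0,4)); manip.move_l(W(-160,0,80),max_speed=.2); manip.move_l(W(-260,60,120),max_speed=.2)
im=manip.get_image("top"); cv2.imwrite("pics/f.png",cv2.resize(im["frame"][190:300,235:405],None,fx=4,fy=4,interpolation=cv2.INTER_CUBIC)[...,::-1])
uv=np.argwhere(mask(im,"blue",(250,200,350,300)))[:,::-1]; P=np.array([F(p) for p in cast(im,uv,.01)]); print(len(P),P.min(0),P.max(0))
t=P[P[:,0]<P[:,0].min()+8]; print(np.polyfit(t[:,1],t[:,0],1))
red=np.argwhere(mask(im,"red",(240,225,270,290)))[:,::-1]; Q=np.array([F(p) for p in cast(im,red,.014)]); print(np.percentile(Q[:,0],[1,99]),manip.get_obs()["clock"])
E
```

```text
False [-1.19e+02  1.00e-01] [-0.5  0.1 -0.2]
False [-84.3  -0. ] [-0.7 -0.5 -0.2]
True [-70.5   0.1] [ 0.8 -2.1  1.5]
350 [-64.49347433 -47.88938023] [73.54756311 41.61327396]
[-6.50432064e-04 -6.02521675e+01]
[76.10799512 90.25606542] 23.0667
```

View pics/f.png

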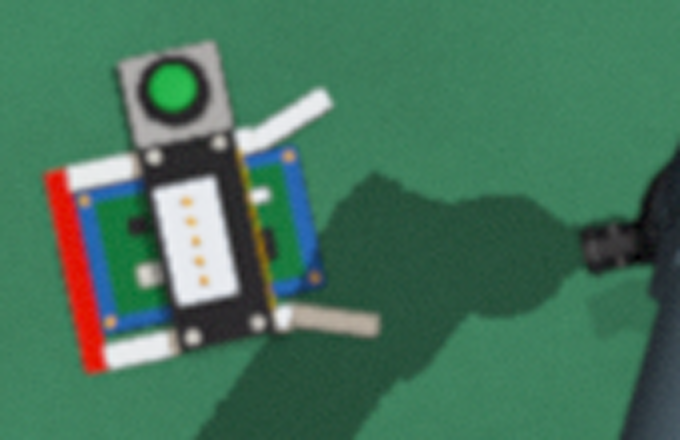

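The picture shows the carrier's blue leading edge touching the red rail across its width at (95,250), square and trailing out by the expected amount. It is home, so I'll press the button.

```bash
python3 - <<'E'
from h import *
b=F([.6165,.097]); print(b)
manip.move_l(W(-150,-93,120),max_speed=.25); manip.move_l(W(b[0],b[1],75),max_speed=.2)
manip.pause(.3); f0=np.array(manip.get_obs()["wrist_force"])
g=manip.move_l(W(b[0],b[1],30),max_speed=.02,guard=12); o=manip.get_obs()
print(g,np.round(o["ee_pos"],4),np.round(np.array(o["wrist_force"])-f0,1))
manip.pause(.3); o=manip.get_obs(); print(np.round(o["ee_pos"],4),np.round(np.array(o["wrist_force"])-f0,1))
manip.move_l(W(b[0],b[1],110),max_speed=.1); manip.move_l(W(-260,60,120),max_speed=.25)
im=manip.get_image("top"); cv2.imwrite("pics/g.png",cv2.resize(im["frame"][130:310,135:405],None,fx=3,fy=3,interpolation=cv2.INTER_CUBIC)[...,::-1])
p=pts(im); m=mask(im,"green",(262,200,292,222))>0; print("btn",np.median(p[m],0).round(4),manip.get_obs()["clock"])
E
```

```text
[  0.23210535 -93.66518098]
True [0.6165 0.097  0.0422] [0.3 0.1 5.2]
[0.6165 0.097  0.0422] [-0.9  0.6  4.4]
btn [0.6153 0.0967 0.0474] 29.2917
```

View pics/g.png

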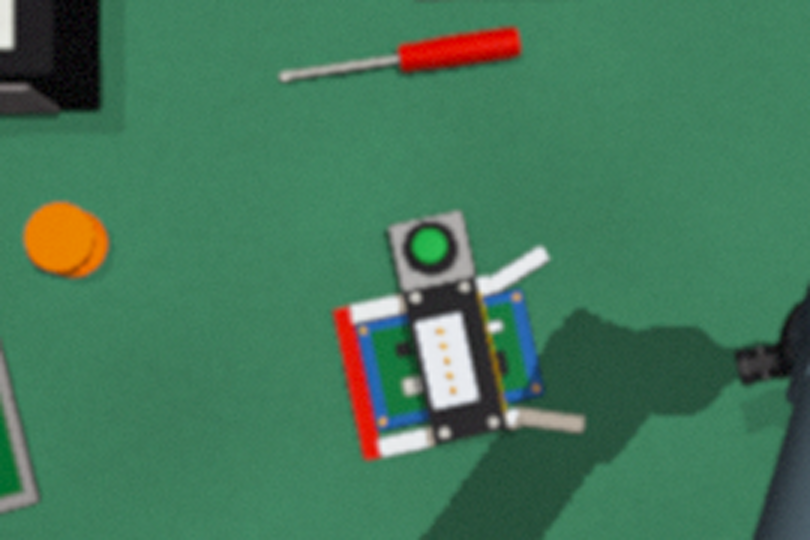

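The carrier is still home and the button is back up. The press held only about 4.4 N at 5 mm of travel, which is marginal, so I'll press once more, firmly, to be sure it bottoms out.

```bash
python3 - <<'E'
from h import *
b=F([.6165,.097])
manip.move_l(W(-150,-93,120),max_speed=.25); manip.move_l(W(b[0],b[1],60),max_speed=.2)
manip.pause(.3); f0=np.array(manip.get_obs()["wrist_force"])
for z in (44,43,42,41,40,39,38):
    g=manip.move_l(W(b[0],b[1],z),max_speed=.02,guard=25); manip.pause(.15); o=manip.get_obs(); f=np.array(o["wrist_force"])-f0
    print(z,g,np.round(o["ee_pos"][2],4),f.round(1))
    if g or f[2]>10: break
manip.move_l(W(b[0],b[1],110),max_speed=.1); manip.move_l(W(-260,60,120),max_speed=.25); manip.pause(.3)
im=manip.get_image("top"); uv=np.argwhere(mask(im,"blue",(250,200,350,300)))[:,::-1]; P=np.array([F(p) for p in cast(im,uv,.01)]); print(P.min(0),P.max(0))
p=pts(im); m=mask(im,"green",(262,200,292,222))>0; print("btn",np.median(p[m],0).round(4),manip.get_obs()["clock"])
if f[2]>7: print(manip.job_done())
E
```

```text
44 False 0.0441 [-0.3  0.6  2.9]
43 False 0.043 [-1.8  0.5  3.3]
42 False 0.0422 [-2.3 -0.5  5.6]
41 False 0.0421 [-3.5 -0.9  9.9]
40 False 0.042 [-5.2  0.2 13.5]
[-63.96934465 -47.88938023] [73.54756311 41.61327396]
btn [0.6159 0.0969 0.047 ] 36.7083
the job is handed in; nothing more can be done
None
```

The carrier is home against the red stop rail, and the green button was then pressed to its stop and let go. I pressed it twice, because the first press was only marginally firm. I handed the job in at about 37 s, with nothing else on the bench seen to have moved.

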